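# Draw a cabinet frame joint tight with its cam lock

## Robot

A 7-joint arm with a two-finger parallel gripper is mounted at the origin on the work surface. World frame = base frame: x ahead of the robot, y to its left, z up, the work surface at z = 0. Lengths are in mm, angles in rad, forces in N, time in s.
With the tool pointing down it reaches from about 400 to 875 mm from the base axis. Payload 19.3 kg.
Tool frame: the origin (TCP) lies at the very end of the fingers, on their centre line; the grasp point (between the pads) lies 19 mm behind it (grip_point_offset is the z of the grasp point in the tool frame, in mm); z points along the fingers, x is the direction in which the jaws open and shut, and the axes are right-handed (so a half turn about z gives the same grasp; the last joint's range is limited). The gripper opens to 85 mm and grips with 20 to 120 N. Pads are 22 mm wide; open, the fingers measure 114 mm over their backs; the gripper's body (76 mm by 85 mm) begins 54 mm behind the grasp point. The pads swing forward as they close: fully open they stand 13 mm farther back than shut.
Start: joints at [-1.258, 0.521, -0.036, 1.599, 0.021, 1.021, -0.113], TCP at [233.467, 579.748, 231.291] pointing down, gripper open.
Joint ranges: [-2.91, 2.91], [-0.3, 2.13], [-1.5, 1.42], [0.17, 2.43], [-1.26, 4.41], [0.16, 1.93], [-2.52, 2.52]. Speed limits (rad/s): [1.89, 1.89, 2.39, 2.39, 3.01, 3.01, 3.01].

## Interface

Orientations are given as a 3x3 rotation matrix whose columns are the frame's x, y, z axes.
In Python, from workcell import movep, movel, goto_joints, open_gripper, clamp, wait, inverse_kinematics, read_state, camera, PlanningError, finish_job, grip_point_offset gives the robot as it stands. Calls block until the motion is done:
- movep(position, orientation): joint-space move of the TCP to a pose.
- movel(position, frame=None, max_speed=150, guard=None): straight line of the TCP; frame=None keeps the orientation; max_speed is the mean speed in mm/s. With guard (N) it stops when the force on the tool has changed by that much, and returns True; else False.
- goto_joints(angles): joint-space move.
- open_gripper() and clamp(): open the fingers fully, or close them until they stop; the grip force is fixed at half the most.
- wait(seconds).
- inverse_kinematics(position, orientation): joint angles nearest the present ones, or None.
- read_state(): the state.
- camera(name): name is "scene" or "top" or "wrist"; returns a dict with "image" (384x512x3 uint8, blue, green, red), "range_z" (384x512 float32, mm along the optical axis (not along the pixel's ray), 0 where there is no reading), "fx", "fy", "cx", "cy" (pixels), "cam_to_world" (4x4, takes a point from camera to world coordinates). Camera axes: x right, y up, looking along -z (the intrinsics and any distortion apply to the point x, -y, -z); pixel columns grow to the right and rows downward; lengths in mm; the calibration is good to about 2 mm. A picture is of the moment at which its call begins.
A pose or a line that the arm cannot do raises PlanningError and nothing moves.
- finish_job(): hands the job in, once; it reports no verdict.
The state is a dict: "time": time; "qpos": joint angles; "qvel": joint speeds; "joint_efforts": joint torques, N m; "eef_pos": TCP position; "tool_rot": TCP orientation; "ft_force": force on the tool from outside, world axes, zero at the start; "torque": the same for the moment, N m; "finger_gap": finger opening in mm.
Only numpy, scipy, OpenCV 4.12 (cv2) and the standard library are available. Lean on these libraries where they do the work, as an engineer would, in place of code of your own. Each camera call takes 0.05 s, during which the arm holds its last target. There are 200 camera calls.

## Task

Close the loose joint of the wooden frame with its cam lock: put the red flat-blade screwdriver into the slot of the metal cam disc, pressing only lightly, and turn it clockwise until the cam has drawn the loose stile fully home against the frame and goes tight; do not force it any further, and do not push on the frame or stile with the robot itself. Then put the screwdriver back upright in its empty hole in the tool block, let go, and leave the other things on the bench alone.

Things in the scene. Friction and masses are not known exactly. Their poses are not given: they have to be found in the camera images.
- frame: Fixed wooden frame lying flat on the bench, 240 mm (its x) by 175 mm (its y) by 40 mm high, held by two red clamps on its back stile (-y side, up to 68 mm high). Origin on the bench under the cam's axis; z up. At the start the cam's slot lies within 0.4 rad of this x, either way: exactly where must be seen or felt.
- cam_centre (a point): Middle of the top face of the round metal cam disc (37 mm across, let into the top of the cross rail inside a thin brass ring), on its axis, 41 mm above the bench; axes as the frame's, they do not turn with the cam. The disc has a straight slot through its middle, dark inside: 18 mm long, 4.6 mm wide, 6 mm deep, closed ends, flat floor.
- stile: Loose wooden bar 240 mm (x) by 45 mm (y) by 40 mm high, at the frame's +y side; slides only along the frame's y. Origin on the bench, middle of its face towards the frame; at the start frame y = +35 mm (5 mm gap), home +30 mm. A spring opens it unless the cam holds it. Its bolt head stands in the cam's mouth: turned clockwise the cam is free for 0.1 to 0.9 rad, then draws it home in about 1 rad.
- flat_driver_mid (a point): Middle of the handle of the red flat-blade screwdriver: loose, about 200 g, 155 mm long, standing upright, blade down, in one hole of the tool block. Handle 26 mm square (flats across this frame's x and y; z up along the tool), 85 mm long, this point halfway up; its underside, 42.5 mm below, rests on the block. Shaft 8 mm thick.
- blade_tip (a point): Middle of the flat tip of the red screwdriver's blade, 112.5 mm below the middle of the handle. The blade is 14 mm wide along this frame's x, 2.4 mm thick along y, 12 mm long. Turning the cam takes up to about 0.25 N m while it draws; tight, the torque climbs steeply; over 0.5 N m spoils the slot, and so does pressing down with over 30 N. The cam stays where it is left.
- cross_driver_mid (a point): Middle of the handle of the yellow cross-head screwdriver, loose, same size as the red one, standing in the other hole, its top 165 mm above the bench; not needed.
- tool_block: Fixed dark wooden tool block, 60 mm (x) by 150 mm (y) by 80 mm high; origin under its centre on the bench. Two vertical 20 mm holes right through it.
- hole_a (a point): Middle of the mouth of one hole in the top of the tool block, at its y = -40 mm, 80 mm above the bench.
- hole_b (a point): Middle of the mouth of the other hole, at the block's y = +40 mm, 80 mm above the bench. Which hole holds the red screwdriver varies.
- glue_bottle: White glue bottle, 60 mm across, 170 mm high, origin under its centre; leave alone.
- varnish_tin: Grey and green tin, 84 mm across, 100 mm high, origin under its centre; leave alone.
- offcut: Wood offcut 50 by 130 by 40 mm, origin under its centre; leave alone.
- mallet: Wooden mallet lying down, 245 mm long, 55 mm high, origin on the bench where the handle (towards -x) enters the head; leave alone.
- tape_roll: Blue roll of tape lying flat, 96 mm across, 25 mm high, origin under its centre; leave alone.
There are look-alikes about, which are no part of the job. What is meant by the part that bears flat_driver_mid is not blue, and is the smaller of those in its own colour. Leave any purple look-alike of the part that bears cross_driver_mid alone.

How it is judged:
By the outcome, as a careful person would: the job done as asked, in the order asked, and still so for the second after the job is handed in, with the robot touching nothing.
It also fails if it takes over 72 s, if anything falls off the work surface, if the arm or the gripper's body presses on something with over 40 N, if the wrist force passes 120 N, or if a joint passes its speed limit or range.

## Working session

There is one attempt and no reset: what is moved stays moved. The work goes in short steps, each a Python script; the robot and the scene stay as the last script left them, time stands still between calls to the robot, and variables do not carry over. Pictures are saved under pics/ and viewed, about 8 in all and at most 12, crops included, and the job is handed in when it is done.

```bash
mkdir -p pics; ls; cat > h.py <<'E'
import numpy as np, cv2
from workcell import *
def snap(n,f):
    c=camera(n); cv2.imwrite('pics/'+f+'.png',c['image']); np.savez('pics/'+f+'.npz',**{k:np.array(v) for k,v in c.items()}); return c
def load(f): return np.load('pics/'+f+'.npz')
def px(c,u,v,z=None):
    "pixel to world, by range or intersect plane z"
    M=c['cam_to_world']; d=np.array([(u-c['cx'])/c['fx'],-(v-c['cy'])/c['fy'],-1.])
    D=M[:3,:3]@d; o=M[:3,3]
    if z is None: s=c['range_z'][int(round(v)),int(round(u))]
    else: s=(z-o[2])/D[2]
    return o+s*D
E
python3 - <<'E'
from h import *
for n in ('scene','top'):
    c=snap(n,n+'0'); print([k for k in c], c['cam_to_world'].round(2).tolist(), c['fx'],c['cx'],c['cy'])
    cv2.imwrite(f'pics/{n}0b.png',cv2.resize(c['image'],(800,600)))
s=read_state();print(s)
E
```

```text
pics
['image', 'range_z', 'fx', 'fy', 'cx', 'cy', 'cam_to_world'] [[0.12, -0.67, 0.73, 1624.16], [0.99, 0.09, -0.08, -141.35], [-0.01, 0.73, 0.68, 1119.8], [0.0, 0.0, 0.0, 1.0]] 466.4604571608175 254.46303089559876 183.44646719892154
['image', 'range_z', 'fx', 'fy', 'cx', 'cy', 'cam_to_world'] [[-0.02, 0.99, -0.13, 376.44], [-1.0, -0.02, 0.0, 1.86], [-0.0, 0.13, 0.99, 1213.59], [0.0, 0.0, 0.0, 1.0]] 359.6035991843801 253.4701423842513 190.02254924271867
{'time': 0.1, 'qpos': array([-1.25818024,  0.52196178, -0.03630596,  1.59991218,  0.02120492,
        1.02108551, -0.1128293 ]), 'qvel': array([ 0.00171775, -0.0002556 ,  0.00054141, -0.0006112 , -0.0018754 ,
       -0.00032748, -0.00095425]), 'joint_efforts': array([ 3.41953513e-03, -9.28483343e+01,  1.98380984e+00, -3.70531654e+01,
        1.80688896e-02,  5.39116198e-03,  4.44903591e-06]), 'eef_pos': array([233.39724356, 579.48487729, 230.79282957]), 'tool_rot': array([[ 3.73586950e-01,  9.27595120e-01, -2.89593187e-04],
       [ 9.27594649e-01, -3.73587053e-01, -9.38114197e-04],
       [-9.78378417e-04,  8.18421308e-05, -9.99999518e-01]]), 'ft_force': array([-0.72938166,  0.36455627,  0.28536521]), 'torque': array([-0.03643391,  0.02031016,  0.0038647 ]), 'finger_gap': 85.53108688533834}
```

View pics/scene0b.png

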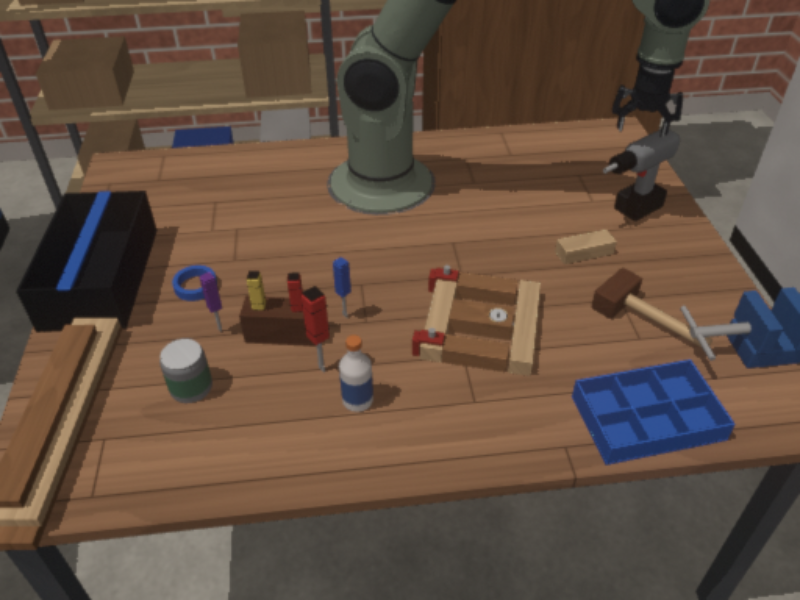

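View pics/top0b.png

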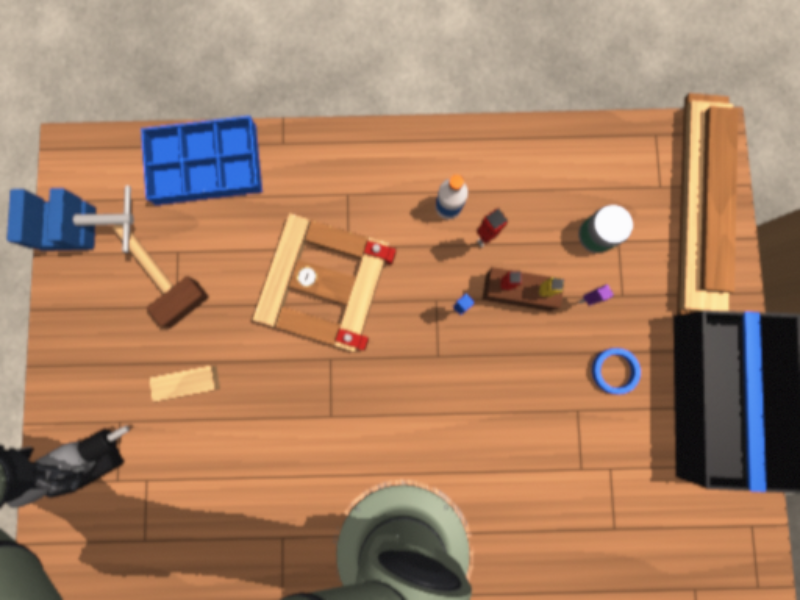

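The scene view shows the red driver in the block at (295,292) and the bigger red look-alike in front of it at (315,315). The cam is at (498,315). In the top view the red driver is at (512,280) and the cam at (307,277).

```bash
python3 - <<'E'
from h import *
t=load('top0'); s=load('scene0'); k=.64
for n,u,v,z in [('red',512,278,165),('bigred',495,220,None),('blue',465,301,None),('yellow',552,286,165),('purple',600,293,None),('cam',307,277,41),('stileA',290,214,40),('stileB',254,320,40),('blkA',489,270,80),('blkB',563,308,80)]:
    print(n,px(t,u*k,v*k,z).round(), px(t,u*k,v*k).round())
for n,u,v,z in [('red',295,279,165),('cam',498,315,41),('yellow',255,276,165),('bigredtop',316,296,None),('bluetop',342,262,None)]:
    print(n,px(s,u*k,v*k,z).round(),px(s,u*k,v*k).round())
E
```

```text
red [ 540. -220.  165.] [ 540. -219.  169.]
bigred [ 641. -185.  210.] [ 641. -185.  210.]
blue [ 500. -130.  157.] [ 500. -130.  157.]
yellow [ 523. -294.  165.] [ 523. -294.  168.]
purple [ 508. -386.  159.] [ 508. -386.  159.]
cam [572. 187.  41.] [573. 188.  37.]
stileA [711. 223.  40.] [711. 223.  40.]
stileB [484. 299.  40.] [484. 299.  40.]
blkA [ 571. -192.   80.] [ 575. -195.   59.]
blkB [ 489. -338.   80.] [ 497. -362.    1.]
red [ 550. -220.  165.] [ 549. -220.  164.]
cam [578. 190.  41.] [575. 190.  38.]
yellow [ 531. -298.  165.] [ 533. -297.  167.]
bigredtop [ 657. -179.  215.] [ 657. -179.  215.]
bluetop [ 500. -125.  156.] [ 500. -125.  156.]
```

```bash
cat >> h.py <<'E'
def R(y):
    c,s=np.cos(y),np.sin(y); return np.array([[c,s,0],[s,-c,0],[0,0,-1.]])
E
python3 - <<'E'
from h import *
for p in [(542,-220,103),(575,188,130)]:
    for y in np.arange(-3.6,3.2,.4):
        q=inverse_kinematics(p,R(y)); print(p,round(y,2),None if q is None else np.round(q,2))
movep([500,-220,400],R(-.25)); c=snap('wrist','w1'); print(c['cam_to_world'].round(2),c['fx'])
E
```

```text
(542, -220, 103) -3.6 [-0.4   1.06  1.22  1.85 -1.13  1.13 -2.35]
(542, -220, 103) -3.2 [-0.4   1.06  1.22  1.85 -1.13  1.13 -1.95]
(542, -220, 103) -2.8 [-0.4   1.06  1.22  1.85 -1.13  1.13 -1.55]
(542, -220, 103) -2.4 [-0.33  0.91  1.01  1.84 -0.95  0.96 -1.29]
(542, -220, 103) -2.0 [-0.23  0.79  0.8   1.84 -0.75  0.84 -1.05]
(542, -220, 103) -1.6 [-0.15  0.73  0.65  1.84 -0.62  0.78 -0.77]
(542, -220, 103) -1.2 [-0.14  0.73  0.64  1.84 -0.6   0.78 -0.38]
(542, -220, 103) -0.8 [-0.12  0.72  0.61  1.83 -0.57  0.77 -0.01]
(542, -220, 103) -0.4 [-0.1   0.71  0.57  1.83 -0.53  0.76  0.36]
(542, -220, 103) -0.0 [-0.07  0.69  0.52  1.83 -0.48  0.75  0.72]
(542, -220, 103) 0.4 [-0.04  0.68  0.48  1.83 -0.45  0.74  1.08]
(542, -220, 103) 0.8 [ 0.02  0.66  0.38  1.83 -0.36  0.72  1.4 ]
(542, -220, 103) 1.2 [ 0.1   0.64  0.26  1.82 -0.24  0.71  1.7 ]
(542, -220, 103) 1.6 [ 0.18  0.63  0.15  1.82 -0.14  0.7   2.01]
(542, -220, 103) 2.0 [ 0.24  0.62  0.06  1.82 -0.06  0.7   2.34]
(542, -220, 103) 2.4 [ 0.86  0.77 -0.87  1.78  0.72  0.94  2.08]
(542, -220, 103) 2.8 [-0.4   1.06  1.22  1.85 -1.1
[... 636 characters left out ...]
.31  1.75 -0.25  0.79 -0.19]
(575, 188, 130) 0.4 [-0.57  0.62  0.22  1.75 -0.18  0.79  0.15]
(575, 188, 130) 0.8 [-0.51  0.62  0.14  1.75 -0.11  0.78  0.48]
(575, 188, 130) 1.2 [-0.45  0.61  0.05  1.74 -0.04  0.79  0.82]
(575, 188, 130) 1.6 [-0.4   0.61 -0.03  1.74  0.02  0.79  1.17]
(575, 188, 130) 2.0 [-0.33  0.61 -0.13  1.74  0.1   0.8   1.5 ]
(575, 188, 130) 2.4 [-0.26  0.62 -0.23  1.73  0.18  0.81  1.83]
(575, 188, 130) 2.8 [-0.2   0.63 -0.32  1.73  0.25  0.83  2.17]
[[ 9.7000e-01  2.3000e-01  7.0000e-02  5.1895e+02]
 [-2.5000e-01  9.2000e-01  2.9000e-01 -1.4503e+02]
 [ 0.0000e+00 -3.0000e-01  9.5000e-01  5.4279e+02]
 [ 0.0000e+00  0.0000e+00  0.0000e+00  1.0000e+00]] 298.13636141624505
```

View pics/w1.png

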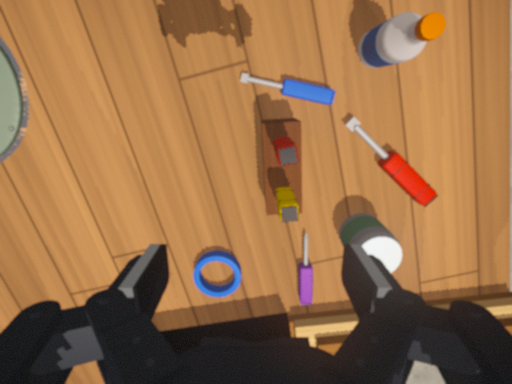

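The wrist view shows the red driver's top at (288,155) and the yellow's at (288,213). Big red, blue and purple are standing clear of the block. Next I take close wrist views of the driver and the cam.

```bash
python3 - <<'E'
from h import *
a=px(load('w1'),288,155,165); print('red top',a)
movep([a[0],a[1],290],R(-.25)); c=snap('wrist','w2')
movep([575,188,170],R(-.32)); d=snap('wrist','w3')
s=read_state(); print(s['time'],s['eef_pos'])
A=cv2.resize(c['image'][80:280,130:400],None,fx=1.5*1.9,fy=1.5*1.9)[:500,:]
B=cv2.resize(d['image'][80:300,130:400],None,fx=2.6,fy=2.6)
cv2.imwrite('pics/w2c.png',cv2.resize(c['image'][80:290,120:400],None,fx=2.8,fy=2.8)); cv2.imwrite('pics/w3c.png',cv2.resize(d['image'][80:290,120:400],None,fx=2.8,fy=2.8))
E
```

```text
red top [ 542.55359443 -225.04370111  165.        ]
5.4 [575.53277291 186.59424027 170.56048771]
```

View pics/w2c.png

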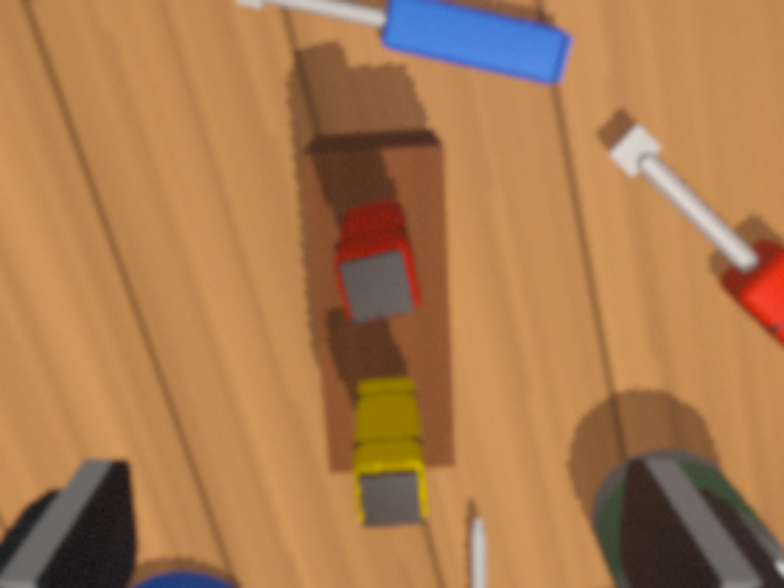

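View pics/w3c.png

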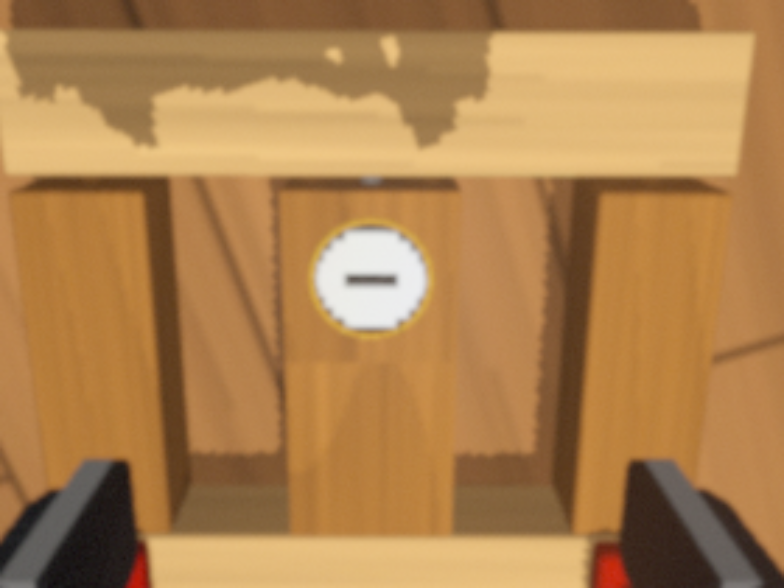

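The driver's dark top face has crop corners near (340,270), (405,252), (415,305) and (350,320). The cam disc is centred at (371,279) with its slot running from (346,280) to (397,280). I'll measure these by code and check how high the leaning look-alikes stand.

```bash
python3 - <<'E'
from h import *
k=2.8; f=lambda p:(p[0]/k+120-.3,p[1]/k+80-.3)
c=load('w2'); 
P=np.array([px(c,*f(p),165) for p in [(340,270),(405,252),(415,305),(350,320)]]); print(P.round(1),P.mean(0).round(1))
e=[P[1]-P[0],P[2]-P[3],P[1]-P[2],P[0]-P[3]]
print([ (round(float(np.hypot(*v[:2])),1), round(float(np.arctan2(v[1],v[0])),3)) for v in e])
g=cv2.cvtColor(c['image'],cv2.COLOR_BGR2HSV)[155:197,236:272]; 
m=((g[...,1]<90)&(np.arange(155,197)[:,None]<196)).astype(np.uint8); m=cv2.morphologyEx(m,cv2.MORPH_OPEN,np.ones((3,3)))
ys,xs=np.nonzero(m); W=np.float32([px(c,x+236,y+155,165)[:2] for x,y in zip(xs,ys)]); print('top',len(W),cv2.minAreaRect(W),W.mean(0), np.median([c['range_z'][y+155,x+236] for x,y in zip(xs,ys)]), px(c,*f((377,287))))
for n,p in [('bluetip',(250,2)),('bluehandle',(500,40)),('bluenear',(390,25)),('blueend',(560,60)),('bigblade',(635,150)),('bigshaft',(750,255)),('bighandle',(765,290)),('yellowtop',(390,497)),('blk corners',(310,150)),('b',(441,143)),('c',(332,470)),('d',(452,464))]:
    print(n,px(c,*f(p)).round())
d=load('w3'); im=d['image']; g=im.max(2).astype(int)
sub=g[150:210,225:285]; cv2.imwrite
h=cv2.cvtColor(im,cv2.COLOR_BGR2HSV)
disc=((h[...,1]<60)&(h[...,2]>150)).astype(np.uint8); n,l,st,ce=cv2.connectedComponentsWithStats(disc)
i=l[int(260/k+80),int(371/k+120)]; print('disc',st[i],ce[i])
x0,y0,w,hh,_=st[i]; fill=(l==i).astype(np.uint8); hull=cv2.convexHull(np.argwhere(fill)[:,::-1].astype(np.int32)); hm=np.zeros_like(fill); cv2.fillConvexPoly(hm,hull,1)
pts=[px(d,x,y,41)[:2] for y,x in np.argwhere(hm)]; print('cam centre',np.mean(pts,0), np.ptp(pts,0))
inn=cv2.erode(hm,np.ones((7,7))); wts=np.clip(200-g,0,None)*inn; yy,xx=np.nonzero(wts)
Q=np.array([px(d,x,y,41)[:2] for y,x in zip(yy,xx)]); w=wts[yy,xx]; mu=np.average(Q,0,w); C=np.cov(Q.T,aweights=w); ev,V=np.linalg.eigh(C); print('slot',mu,np.sqrt(ev*12),np.arctan2(V[1,1],V[0,1]))
for p in [(8,175),(738,174),(150,537),(585,537)]: print(px(d,*f(p),40).round(1))
E
```

```text
[[ 531.2 -217.1  165. ]
 [ 553.6 -216.5  165. ]
 [ 552.5 -235.2  165. ]
 [ 529.9 -234.9  165. ]] [ 541.8 -225.9  165. ]
[(22.4, 0.027), (22.6, -0.013), (18.7, 1.512), (17.8, 1.498)]
top 463 ((541.5712890625, -225.827392578125), (21.1224308013916, 20.007566452026367), 88.54017639160156) [ 541.60187 -225.72176] 276.19504 [ 541.82324438 -225.25264367  167.20657086]
bluetip [ 508. -117.   16.]
bluehandle [ 617. -163.   27.]
bluenear [ 569. -144.   25.]
blueend [ 642. -179.   26.]
bigblade [ 671. -230.   19.]
bigshaft [ 719. -296.   23.]
bighandle [ 719. -311.   36.]
yellowtop [ 527. -302.  168.]
blk corners [ 521. -186.   63.]
b [ 577. -196.   72.]
c [ 493. -331.   81.]
d [ 548. -342.   81.]
disc [ 232  161   41   37 1136] [252.17253521 179.19806338]
cam centre [573.65335028 189.03863281] [37.92392461 37.71397663]
slot [573.48441582 188.74958583] [ 3.17458963 16.51282453] 2.812172873391594
[472.2 259.5  40. ]
[698.8 184.4  40. ]
[462.8 119.6  40. ]
[617.9  67.8  40. ]
```

The look-alikes now lie on the bench and are clear of my path. The red driver's top is at (541.7, -225.8) with yaw about -0.02. The cam is at (573.6, 189) with the slot at yaw -0.33. Both match the known sizes and heights, so I grasp the driver and inspect the blade.

```bash
python3 - <<'E'
from h import *
x,y=541.7,-225.8
movep([x,y,260],R(-.02)); movel([x,y,106],max_speed=120,guard=15)
print(read_state()['eef_pos']); clamp(); s=read_state(); print(s['finger_gap'],s['ft_force'],s['torque'])
movel([x,y,262],max_speed=100); wait(.3); s=read_state(); print(s['finger_gap'],s['eef_pos'],s['ft_force'],s['torque'],s['time'])
c=snap('wrist','w4'); cv2.imwrite('pics/w4b.png',cv2.resize(c['image'],(800,600)))
E
```

```text
[ 542.01871656 -225.9216807   106.61212721]
25.496478547983468 [-1.24876996  1.68154715  6.07191799] [0.22329744 0.384522   0.00787655]
25.440408865811467 [ 541.66011248 -225.79800329  261.88933485] [ 0.09554034 -1.42716542 -1.8789429 ] [-0.04279828  0.00303858  0.02526324] 10.9833
```

View pics/w4b.png

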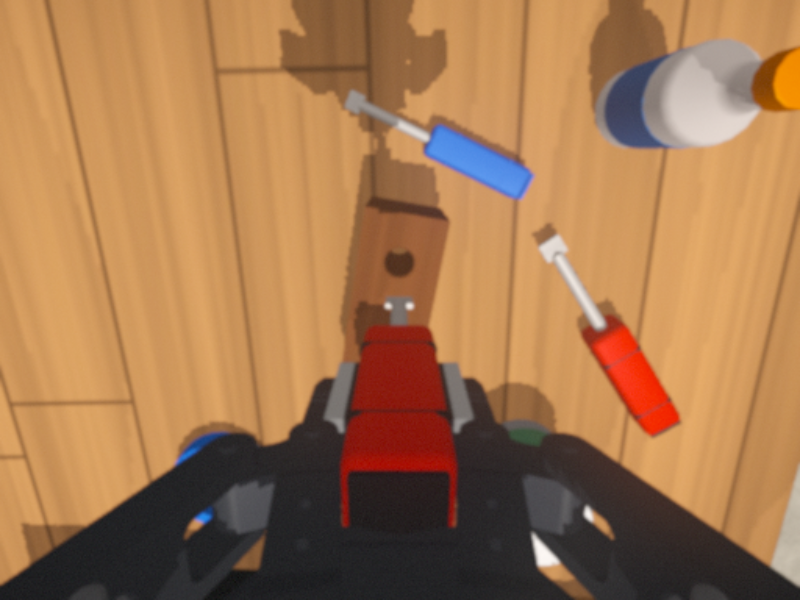

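The blade's wide side lies along the jaw axis, with its end at (399,300) and 27 px wide, so the driver's x is the tool's x. The empty hole shows at (399,262).

```bash
python3 - <<'E'
from h import *
c=load('w4'); k=.64
print('tip',px(c,399*k,299*k,166), px(c,399*k,304*k), 'hole',px(c,399*k,262*k,80))
l,r=px(c,386*k,303*k,166),px(c,413.5*k,303*k,166); print('blade w',r-l, 'yaw',np.arctan2((r-l)[1],(r-l)[0]))
im=cv2.resize(c['image'][140:230,215:295],None,fx=7,fy=6.6,interpolation=cv2.INTER_CUBIC); cv2.imwrite('pics/w4c.png',im)
for z in (262,170,132): print(np.round(inverse_kinematics([573.6,189,z],R(np.pi-.33)),2))
E
```

```text
tip [ 541.87688327 -225.46345591  166.        ] [ 541.92020856 -221.25095986  187.27111745] hole [ 542.03411777 -225.19878719   80.        ]
blade w [14.84027338 -0.29348855  0.        ] yaw -0.019773914414707702
[-0.48  0.46  0.09  1.63 -0.05  1.06  2.44]
[-0.45  0.56  0.04  1.72 -0.03  0.87  2.42]
[-0.43  0.61  0.03  1.75 -0.02  0.79  2.41]
```

View pics/w4c.png

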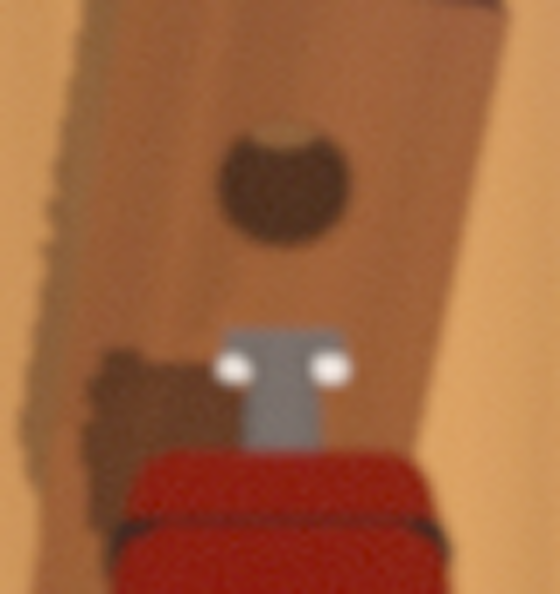

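```bash
python3 - <<'E'
from h import *
r=R(np.pi-.33)
movep([573.6,189,262],r); movel([573.6,189,147],max_speed=100); wait(.2)
s=read_state(); print(s['eef_pos'],s['ft_force'],s['torque'],s['time'])
c=snap('wrist','w5'); cv2.imwrite('pics/w5c.png',cv2.resize(c['image'][110:230,186:326],None,fx=5,fy=5,interpolation=cv2.INTER_CUBIC))
E
```

```text
[573.7951867 189.0660176 147.3971761] [ 0.38308855 -0.09460651 -3.1457596 ] [-0.00998427 -0.02651728  0.0208535 ] 14.1417
```

View pics/w5c.png

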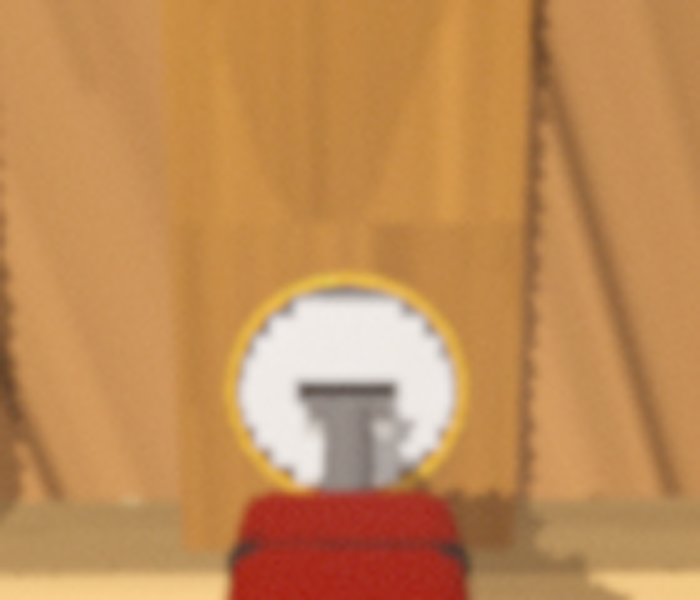

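The slot centre is at about (348,390) in the crop, from x = 298 to 398. The blade end is at about (351,398) and parallel to the slot.

```bash
python3 - <<'E'
from h import *
c=load('w5'); f=lambda u,v:(u/5+186-.4,v/5+110-.4)
print('tip',px(c,*f(351,400),51.3),'disc',px(c,*f(347,388),41),'slot',px(c,*f(348,391),41))
a,b=px(c,*f(298,390),41),px(c,*f(398,390),41); print(np.linalg.norm(b-a),np.arctan2(*(a-b)[1::-1]))
a,b=px(c,*f(306,400),51),px(c,*f(397,400),51); print('blade',np.linalg.norm(b-a))
E
```

```text
tip [572.11127298 187.2611877   51.3       ] disc [573.07824724 187.99935422  41.        ] slot [573.09013735 188.57451014  41.        ]
17.4832915598255 -0.3294119535826791
blade 15.303794645300668
```

```bash
python3 - <<'E'
from h import *
r=R(np.pi-.33); ex=np.array([.946,-.324]); ey=np.array([.324,.946]); p0=np.array([573.6,189.0])
for dy in (.5,-.3,1.3,-1.1,2.0):
    p=p0+.3*ex+dy*ey
    movel([*p,140],r,max_speed=40); wait(.2); f0=read_state()['ft_force']
    hit=movel([*p,132.3],max_speed=12,guard=6); s=read_state()
    print(dy,hit,s['eef_pos'].round(2),(s['ft_force']-f0).round(2),s['torque'].round(3),round(s['time'],1))
    if s['eef_pos'][2]<134: break
E
```

```text
0.5 False [574.07 189.38 132.34] [ 0.44 -0.75 -0.34] [ 0.001 -0.036 -0.011] 15.5
```

```bash
cat > turn.py <<'E'
from h import *
import sys
def turn(y,ymin,tstop,p=np.array([574.07,189.3,132.3]),b=0.0,big=.06,small=.025):
    t=0
    while y>ymin and abs(t)<tstop:
        y-= small if abs(t)>.06 else big
        movel(p,R(y),max_speed=40); s=read_state(); t=s['torque'][2]-b
        print(round(y,3),'T',t.round(3),'F',s['ft_force'].round(1),'t',round(s['time'],2))
    return y
E
python3 - <<'E'
from turn import *
b=np.mean([read_state()['torque'][2]]); print(b)
turn(np.pi-.33,np.pi-.33-.7,.2,b=b)
E
```

```text
-0.010980687319138491
2.752 T -0.017 F [-0.3  0.  -2.8] t 15.76
2.692 T -0.02 F [-0.9  0.2 -2.9] t 16.01
2.632 T -0.003 F [ 1.4  0.5 -2. ] t 16.26
2.572 T 0.065 F [ 1.   1.9 -2.2] t 16.51
2.547 T 0.042 F [ 2.1  2.1 -2.3] t 16.76
2.487 T 0.066 F [ 2.2  2.5 -2.4] t 17.01
2.462 T 0.021 F [ 2.2  2.1 -1.9] t 17.26
2.402 T 0.064 F [ 2.2  1.2 -2.2] t 17.51
2.377 T 0.051 F [ 3.8  1.8 -1.3] t 17.76
2.317 T 0.095 F [ 3.2  1.8 -1.1] t 18.01
2.292 T 0.074 F [ 3.4  1.5 -1. ] t 18.26
2.267 T 0.079 F [ 3.9  0.7 -1.3] t 18.51
2.242 T 0.07 F [ 3.7  0.3 -0.6] t 18.76
2.217 T 0.081 F [ 3.6  0.2 -0.4] t 19.01
2.192 T 0.046 F [ 3.9  0.2 -1.2] t 19.26
2.132 T 0.044 F [ 4.5  1.  -1.3] t 19.51
2.072 T 0.067 F [ 4.3  1.  -1. ] t 19.76
```

```bash
python3 - <<'E'
from turn import *
turn(2.072,.7,.30,b=-.01,big=.05,small=.035)
E
```

```text
2.022 T 0.14 F [ 3.6  0.2 -0.8] t 20.01
1.987 T 0.124 F [ 3.9 -0.7 -0.4] t 20.26
1.952 T 0.154 F [ 3.8 -0.  -0.8] t 20.51
1.917 T 0.152 F [ 4.7  0.1 -0.5] t 20.76
1.882 T 0.143 F [ 4.8 -1.3  0.8] t 21.01
1.847 T 0.139 F [ 5.2 -2.6  0.3] t 21.26
1.812 T 0.132 F [ 4.1 -2.3  0.1] t 21.51
1.777 T 0.15 F [ 4.8 -2.3  0. ] t 21.76
1.742 T 0.153 F [ 4.3 -2.3 -0.1] t 22.01
1.707 T 0.142 F [ 4.5 -2.3  0.3] t 22.26
1.672 T 0.105 F [ 4.1 -2.8 -0.4] t 22.51
1.637 T 0.147 F [ 4.4 -2.4  0.7] t 22.76
1.602 T 0.184 F [ 4.1 -1.7  1.1] t 23.01
1.567 T 0.173 F [ 4.8 -2.3  1.3] t 23.26
1.532 T 0.177 F [ 4.9 -2.5  0.8] t 23.51
1.497 T 0.165 F [ 4.8 -2.7  1.3] t 23.76
1.462 T 0.128 F [ 4.4 -2.5  0.6] t 24.01
1.427 T 0.158 F [ 4.9 -2.8  0.7] t 24.26
1.392 T 0.126 F [ 3.5 -3.2  0.7] t 24.51
1.357 T 0.21 F [ 3.7 -3.   1. ] t 24.76
1.322 T 0.172 F [ 4.2 -3.5  1.1] t 25.01
1.287 T 0.177 F [ 4.2 -1.9  1.3] t 25.26
1.252 T 0.188 F [ 4.2 -3.1  0.8] t 25.51
1.217 T 0.197 F [ 3.3 -3.8  1.8] t 25.76
1.182 T 0.183 F [ 5.  -3.3  1.3] t 26.01
1.147 T 0.25 F [ 3.9 -3.3  1.7] t 26.26
1.112 T 0.208 F [ 3.4 -4.   2.3] t 26.51
1.077 T 0.212 F [ 2.7 -4.5  2.8] t 26.76
1.042 T 0.319 F [ 2.4 -4.2  2.2] t 27.01
```

```bash
python3 - <<'E'
from turn import *
def T():
    v=[]
    for _ in range(4): wait(.05); v.append(read_state()['torque'][2]+.01)
    return np.mean(v).round(3)
y=1.042; print(T())
for i in range(6):
    t=T()
    if t>.34: break
    y-=.015; movel([574.07,189.3,132.3],R(y),max_speed=40); print(round(y,3),T(),read_state()['time'])
c=snap('top','t6')
E
```

```text
0.228
1.027 0.211 27.8583
1.012 0.227 28.5083
0.997 0.291 29.1583
0.982 0.286 29.8083
0.967 0.325 30.4583
```

```bash
python3 - <<'E'
from h import *
c=snap('wrist','w6'); cv2.imwrite('pics/w6b.png',cv2.resize(c['image'][60:260,100:420],None,fx=2.5,fy=2.5,interpolation=cv2.INTER_CUBIC))
print([(read_state()['torque'][2]+.01).round(3)])
E
```

```text
[np.float64(0.293)]
```

View pics/w6b.png

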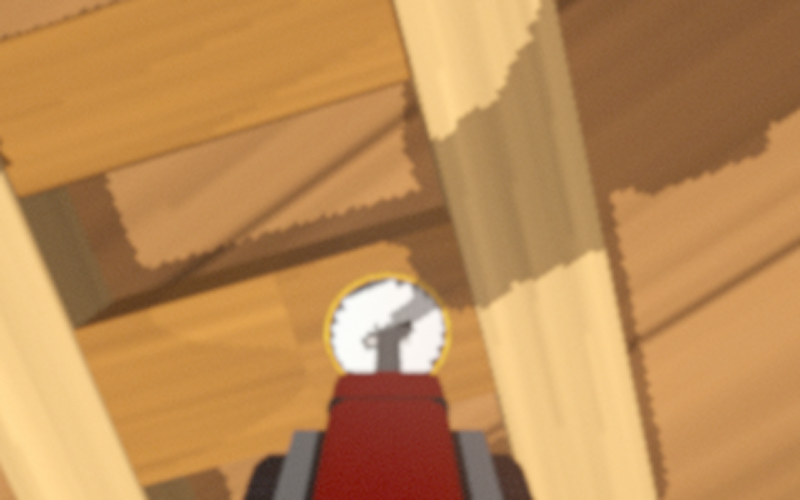

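```bash
python3 - <<'E'
from turn import *
c=load('w6'); f=lambda u,v:(u/2.5+100-.3,v/2.5+60-.3)
ey=np.array([.324,.946]); ctr=px(c,*f(388,330),41)[:2]
print('w6 stile y',[((px(c,*f(*p),40)[:2]-ctr)@ey).round(1) for p in [(395,0),(437,150),(480,305),(515,430)]], ctr)
d=load('w3'); g=lambda u,v:(u/2.8+120-.3,v/2.8+80-.3); c3=px(d,*g(371,279),41)[:2]
print('w3 stile y',[((px(d,*g(*p),40)[:2]-c3)@ey).round(1) for p in [(8,176),(370,176),(738,175)]])
def T():
    v=[]
    for _ in range(6): wait(.04); v.append(read_state()['torque'][2]+.01)
    return np.mean(v).round(3)
y=.967; print(T())
for i in range(5):
    y-=.012; movel([574.07,189.3,132.3],R(y),max_speed=40); t=T(); print(round(y,3),t,read_state()['time'])
    if t>.37: break
E
```

```text
w6 stile y [np.float64(29.3), np.float64(30.3), np.float64(31.3), np.float64(32.3)] [572.25796286 189.80630891]
w3 stile y [np.float64(33.7), np.float64(34.6), np.float64(36.0)]
0.327
0.955 0.356 31.5083
0.943 0.388 32.0083
```

Torque rises steeply to 0.39 N m, so the cam is tight. I unwind the elastic twist, withdraw the driver and check the joint from above in the same pose as before.

```bash
python3 - <<'E'
from h import *
P=[574.07,189.3,132.3]; y=.943
while y<1.15:
    y+=.03; movel(P,R(y),max_speed=40); t=read_state()['torque'][2]+.01; print(round(y,3),t.round(3))
    if t<.05: break
movel([P[0],P[1],150],max_speed=60); movel([P[0],P[1],200],max_speed=120)
movep([574,188,200],R(-.32)); wait(.1); s=read_state(); print(s['time'],s['finger_gap'],s['ft_force'])
c=snap('wrist','w7'); cv2.imwrite('pics/w7b.png',cv2.resize(c['image'][90:250,110:400],None,fx=2.75,fy=2.75,interpolation=cv2.INTER_CUBIC))
E
```

```text
0.973 0.273
1.003 0.224
1.033 0.181
1.063 0.107
1.093 0.103
1.123 0.115
1.153 0.046
36.0167 25.52405995193078 [ 0.71963495 -0.18562468 -2.43310292]
```

View pics/w7b.png

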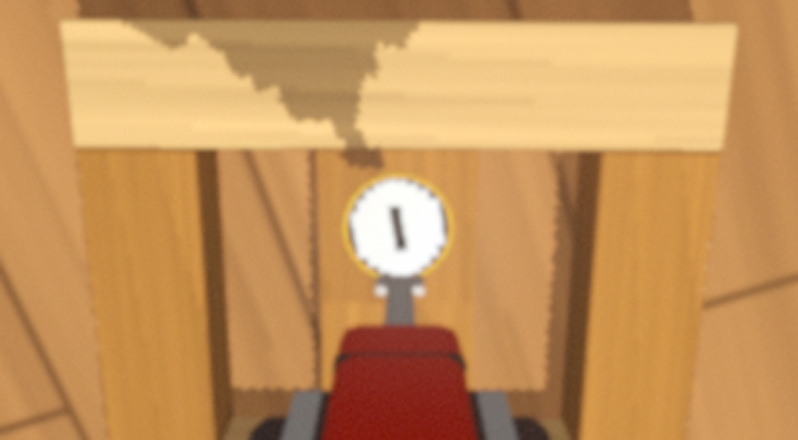

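The stile's edge (y≈150) now meets all three rails with no dark gap and has stayed there. The slot has turned about 1.4 rad. Next I return the driver.

```bash
python3 - <<'E'
from h import *
c=load('w7'); f=lambda u,v:(u/2.75+110-.3,v/2.75+90-.3); ey=np.array([.324,.946]); c7=px(c,*f(398,226),41)[:2]
print('stile y',[((px(c,*f(*p),40)[:2]-c7)@ey).round(1) for p in [(80,150),(398,150),(720,151)]],c7)
r=R(-.02); x,y=541.8,-225.7
movel([574,188,262],max_speed=150); movep([x,y,262],r); wait(.1)
hit=movel([x,y,130],max_speed=80,guard=8); s=read_state(); print(hit,s['eef_pos'],s['ft_force'],s['time'])
if not hit:
    hit=movel([x,y,105],max_speed=20,guard=5); s=read_state(); print(hit,s['eef_pos'],s['ft_force'],s['torque'],s['time'])
E
```

```text
stile y [np.float64(27.3), np.float64(28.6), np.float64(29.6)] [573.85309693 189.43755477]
False [ 541.96053262 -225.73952328  130.33577207] [ 0.3031601   0.43503558 -1.48522724] 40.0667
True [ 541.76275842 -225.63955563  106.1856293 ] [-0.58095893  1.73615455  8.75265562] [0.23272274 0.2704343  0.04985651] 41.1667
```

The driver is seated: contact came at the same height as the pick-up. I release it, retreat and check.

```bash
python3 - <<'E'
from h import *
open_gripper(); wait(.2); movel([541.8,-225.7,290],max_speed=120); wait(.3)
c=snap('wrist','w8'); s=snap('scene','s8'); print(read_state()['time'],read_state()['finger_gap'])
a=cv2.resize(c['image'][80:290,120:400],(533,400)); b=cv2.resize(s['image'][150:250,130:360],(800*533//800,232)); cv2.imwrite('pics/fin.png',np.vstack([a,b])[:600])
E
```

```text
44.0667 84.9128711826698
```

View pics/fin.png

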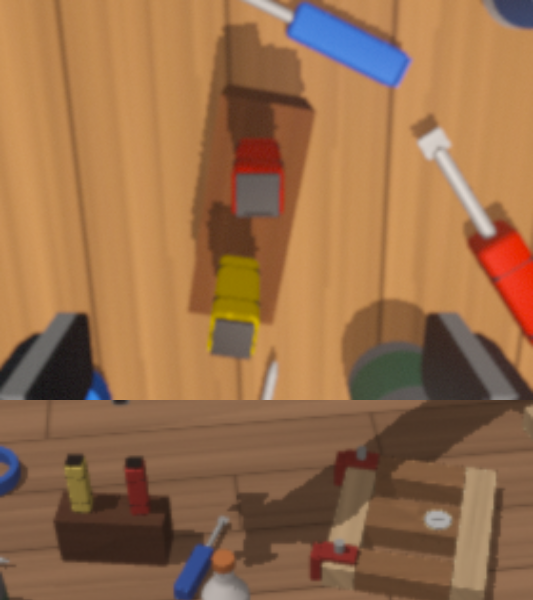

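The red driver stands upright in its hole, the stile sits closed against the rails, and the gripper is clear.

```bash
python3 -c "
from h import *
print(finish_job())"
```

```text
the job is handed in; nothing more can be done
None
```

The joint is closed and the red screwdriver is back in its hole. I handed the job in just after 44 s on the robot's clock, against the 72 s limit.

**Turning the cam:** I put the red driver in the slot with almost no downward force and turned it clockwise. It ran free at first, then drew the stile over about 1 rad at 0.12–0.25 N m (one reading of 0.32 N m was not repeated). I stopped when the averaged torque had climbed steeply to 0.39 N m, below the 0.5 N m limit. I then took the twist off before lifting out.

**Last checks:**
- **Stile:** the wrist picture showed no gap at any of the three rails with the driver out of the slot, and the final scene picture also shows it closed. My image measurement of its position went from about 34.8 to 28.6 mm against the true 35 and 30 mm. An earlier, obliquer view gave about 31 mm, so the pictures are only good to about 1.5 mm. The tightness rests on the torque reading.
- **Screwdriver:** it touched down at the same height as when I picked it up, and it stands upright with the gripper open and clear.

**Loose look-alikes:** the blue, purple and large red drivers stood unsupported in the first pictures and were lying on the bench by the first wrist picture. The arm had not been near them by then, and they stayed on the bench.

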